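# Turn the relay board face up with the lifter and slide it against the steel block

## Task

The relay board lies face down on its parts, in front of the blue soldering plate. Take the orange-handled lifter from its rest, slide its blade under the board's free edge (the one away from the plate) and tip the board over with it onto the plate, without the robot itself touching the board before it lies face up; then slide the board along the plate until its front edge is flush against the brown steel block. Finally lay the lifter down on the bench, clear of the plate, the board and its rest, and leave the other things on the bench where they are.

Things in the scene. Friction and masses are not known exactly. Their poses are not given: they have to be found in the camera images.
- board_mid (a point): Centre of the relay board, halfway up its 5 mm thick, 100 mm (own x) by 110 mm (own y) flat plate: bare aluminium on top at the start, green below. 9.5 mm above the bench at the start, as the board lies face down on its 7 mm tall parts, so all edges overhang. Own x points to the soldering plate, own z up (down once turned over). Loose, 0.16 to 0.28 kg.
- board: The relay board; origin 9.5 mm below board_mid along own z, at the tips of its parts; same axes. Its parts end in two terminal rows: straight bars 7 mm tall, 10 mm thick (x), 90 mm long (y), their outer faces 28 mm from the centre, so 22 mm in from the -x and +x edges.
- board_near (a point): Middle, halfway up, of the board's own -x edge: the free edge, away from the plate at the start. Once turned over it is the front edge, that meets the block. The opposite edge starts 2 to 14 mm short of the plate and can be pushed up against it; the board tips about the plate's near edge and falls over on its own 10 degrees or so past upright.
- plate: Soldering plate fixed on the bench: aluminium with a flat blue top, 224 mm (own x) by 170 mm (own y), 12 mm high, square edges. Origin on the bench at the middle of its near edge; own x points from that edge along the plate to the block, own z up.
- block: Brown steel block, 65 mm (own x) by 150 mm (own y) by 62 mm high, fixed on the plate at its far end. Origin at the middle of the lower edge of the face that looks back at the board (on the plate's top); own x points into the block, away from the board.
- lifter_grip (a point): Grip point of the lifter, on the axis of its orange handle (18 mm wide along own y, 22 mm deep along z, from 70 mm behind to 36 mm ahead of this point). Own x points ahead to the blade, z up from the blade. At the start it lies in its rest, own x rising 28 degrees, this point 65 mm above the bench; the handle's sides are free from 40 mm behind to 20 mm ahead of it.
- lifter_tip (a point): Middle of the lower front edge of the lifter's blade, 125 mm ahead of and 45 mm below lifter_grip in the lifter's own axes (same axes). The blade is steel, 70 mm long, 45 mm wide, 2.5 mm thick, parallel to the handle and joined to it by a crank.
- lifter: The lifter, loose, 0.2 kg; origin and axes as lifter_grip. Left on the bench it settles on the handle's rear end and the blade's heel (55 mm ahead of the grip), blade rising about 15 degrees.
- rest: Grey and black sloping rest of the lifter, fixed: base 150 mm (own x) by 70 mm by 6 mm, a 10 mm wide sloping bar under the handle, small cheeks at both ends of the handle and a stop behind it, 85 mm high at most. Origin on the bench below lifter_grip, own x level along the lifter's heading. It may change places with the spool.
- spool: Bystander, loose: grey solder spool standing upright, 62 mm diameter, 46 mm high; origin under its centre.
- pliers: Bystander, loose: pliers with red handles, 165 mm long, 16 mm high.
- clamp: Bystander, loose: black bar clamp, 300 mm long, 25 mm high.
- meter: Bystander, loose: yellow multimeter, 150 by 78 by 40 mm.
- flux: Bystander, loose: amber jar with a green cap, 60 mm diameter, 45 mm high.
- driver: Bystander, loose: screwdriver, 200 mm long.
Mind the look-alikes: they are no part of the job. What is shaped like the rest but purple is not meant.

How it is judged:
By the outcome, as a careful person would: the job done as asked, in the order asked, and still so for the second after the job is handed in, with the robot touching nothing.
It also fails if it takes over 64 s, if anything falls off the work surface, if the arm or the gripper's body presses on something with over 40 N, if the wrist force passes 120 N, or if a joint passes its speed limit or range.

## Robot

A 6-joint arm with a two-finger parallel gripper is mounted at the origin on the work surface. World frame = base frame: x ahead of the robot, y to its left, z up, the work surface at z = 0. Lengths are in m, angles in degrees, forces in N, time in s.
With the tool pointing down it reaches from about 0.4 to 0.825 m from the base axis. Payload 7 kg.
Tool frame: the origin (TCP) lies midway between the tips of the shut fingers; the grasp point (between the pads) lies 19 mm behind it; z points along the fingers, y is the line along which they close (so a half turn about z gives the same grasp; the last joint's range is limited). The gripper opens to 88 mm and grips with 3 to 60 N. Pads are 19 mm wide; open, the fingers measure 130 mm over their backs; the gripper's body (78 mm by 193 mm) begins 47 mm behind the grasp point.
Start: joints at [-51.159, 20.546, 0.682, 0, -70.136, -16.507], TCP at [0.256, -0.624, 0.203] pointing down, gripper open.
Joint ranges: [-176.03, 176.03], [-82.01, 121.73], [-58.28, 71.71], [-173.87, 95.51], [-174.79, -0.11], [-173.66, 173.66]. Speed limits (degrees/s): [136.94, 136.94, 172.46, 180, 180, 180].

## Interface

Orientations are given as [roll, pitch, yaw] about the fixed x, y, z axes, in that order (R = Rz(yaw) Ry(pitch) Rx(roll)).
In Python, from plant import r gives the robot as it stands.
- The arm moves only by the tool drive_tool, never from a script. Its argument "commands" is a list of rows, each an object of numbers: "hand": the closure, from 0 (fully open) to 1 (shut); "tx", "ty", "tz": the shift along the world's x, y, z scaled (see below); "turn": the turn about the world's z scaled (see below). A call has 1 to 10 rows; each row is the pose to reach, as a shift and turn from the pose commanded when the call began; what a row does not reach only later rows make up. The controller multiplies each number of a shift by 0.6 m and each number of a turn by 90 degrees. A row lasts 1/10 s, in which the tool goes at most 50 mm and 8.59 degrees, less where a joint would pass 70% of its speed; a pose out of reach is approached as far as the arm can. A call with a number of a shift or a turn outside -1 to 1 is refused whole. A call with a gripper value outside its range is refused whole. The fingers move at their own pace and stop on an object; "grip_force" is the grip in N (left out, the last holds). Time passes only in rows, so rows that repeat a pose let the fingers close. It gives the time, the measured TCP pose, the force, the opening and the grip force at its end, in the units of the state.
- r.get_state(): the state, without advancing time (a new reading comes with each control period).
- r.capture(name): name is "side" or "top"; returns a dict with "frame" (420x560x3 uint8, red, green, blue), "fx", "fy", "cx", "cy" (pixels), "D" ([k1, k2, p1, p2, k3] as OpenCV has them; the pictures are not rectified), "world_from_camera" (4x4, takes a point from camera to world coordinates). Camera axes: x right, y down, z forward; pixel columns grow to the right and rows downward; lengths in m; the calibration is good to about 2 mm. A picture is of the moment at which its call begins. There is no depth.
- r.close_job(): hands the job in; it is judged then, once.
Trained networks look in the newest picture that a camera, given by its name, has taken for a name from the list of things; names that differ only in an ending like _2 or _b are one class to them, and where a whole thing is asked for, a point or a joint stands for the part that bears it (a point fixed in the world has none). Each returns a list of dicts, best first, with "score" (0 to 1); they miss things now and then, are a little off and sometimes report something else, mostly with a low value. They report only what shows in the picture. A call takes as long as a camera call. They do not tell look-alikes from the thing itself.
- r.trace(label, camera): "pixels" (420x560 bool, what is visible of it) and "extent" ([left, top, right, bottom] in pixels, round what is visible of it).
The state is a dict: "time_s": time; "joints": joint angles; "qd": joint speeds; "joint_torque": joint torques, N m; "tcp_pos": TCP position; "eef_rot": TCP orientation; "contact_force": force on the tool from outside, world axes, zero at the start; "moment": the same for the moment, N m; "gripper_width": finger opening in m; "gripper_force": force on a finger pad.
Only numpy, scipy, OpenCV 4.12 (cv2) and the standard library are available. Lean on these libraries where they do the work, as an engineer would, in place of code of your own. Each camera call takes 0.05 s, during which the arm holds its last target. There are 200 camera calls.

## Working session

There is one attempt and no reset: what is moved stays moved. The work goes in short steps, Python scripts to look and compute and a tool call to move; the robot and the scene stay as the last step left them, time stands still between calls to the robot, and variables do not carry over. Pictures are saved under pics/ and viewed, at most 10 in all, crops included, and the job is handed in when it is done.

Besides the shell and the picture viewer there is one more tool, called as name([rows], argument=value, ...), one row to a line, values as JSON. drive_tool: Moves the arm, as the interface text tells. Its arguments: {"type":"object","properties":{"commands":{"type":"array"},"grip_force":{"type":"number"}},"required":["commands"]}

```bash
mkdir -p pics; ls; python3 - <<'E'
from plant import r
import cv2,numpy as np
for n in("side","top"):
    c=r.capture(n); f=c["frame"]
    cv2.imwrite(f"pics/{n}0.png",cv2.resize(f[:,:,::-1],(800,600),interpolation=cv2.INTER_CUBIC))
    print(n,c["fx"],c["fy"],c["cx"],c["cy"],c["D"],np.round(c["world_from_camera"],4).tolist())
    for l in ["board","plate","block","lifter","rest","spool"]:
        for d in r.trace(l,n)[:3]: print(l,round(d["score"],2),[round(float(x)) for x in d["extent"]])
s=r.get_state();print(s)
E
```

```text
pics
side 398.4705537997794 398.4705537997794 283.2023760857874 209.34823278378732 [0.02983356 0.         0.         0.         0.        ] [[-0.8862, -0.2971, 0.3555, 0.1723], [-0.463, 0.597, -0.6552, 0.7178], [-0.0175, -0.7452, -0.6666, 0.815], [0.0, 0.0, 0.0, 1.0]]
board 0.6 [217, 189, 238, 211]
board 0.58 [286, 206, 334, 242]
board 0.3 [242, 244, 310, 300]
plate 0.69 [239, 229, 330, 311]
plate 0.45 [218, 187, 238, 212]
block 0.64 [241, 247, 310, 300]
lifter 0.78 [209, 208, 254, 246]
rest 0.94 [147, 266, 206, 318]
rest 0.86 [230, 213, 266, 251]
spool 0.66 [284, 165, 303, 185]
top 510.20454100722736 510.20454100722736 275.2167804848016 211.07937726021908 [-0.17318419  0.          0.          0.          0.        ] [[-0.0162, -0.9963, 0.084, 0.4221], [-0.9998, 0.0153, -0.0108, -0.009], [0.0095, -0.0841, -0.9964, 1.8529], [0.0, 0.0, 0.0, 1.0]]
board 0.91 [270, 218, 298, 244]
board 0.6 [215, 178, 268, 198]
plate 0.55 [207, 208, 266, 261]
plate 0.23 [270, 220, 297, 250]
lifter 0.84 [214, 184, 270, 198]
rest 0.88 [164, 170, 205, 192]
rest 0.65 [232, 177, 275, 202]
rest 0.28 [327, 185, 344, 201]
spool 0.62 [327, 185, 339, 199]
spool 0.58 [213, 180, 267, 196]
{'time_s': 0.7, 'joints': array([-5.11600940e+01,  2.05446629e+01,  6.82309415e-01,  2.28158329e-04,
       -7.01345328e+01, -1.65068142e+01]), 'qd': array([ 0.01188437, -0.01709853,  0.04412747, -0.01638332, -0.07937595,
       -0.00667567]), 'joint_torque': array([-3.26719628e-04, -5.82157946e+01,  2.93248951e+01,  7.00103760e+00,
        1.25491549e-02, -3.82192718e-05]), 'tcp_pos': array([ 0.25647418, -0.62436705,  0.2028838 ]), 'eef_rot': array([-1.79996954e+02,  6.78975713e-04, -1.57666831e+02]), 'contact_force': array([0.68624026, 0.39077517, 0.00991812]), 'moment': array([ 0.02126648, -0.07417891,  0.01046922]), 'gripper_force': 0.0, 'gripper_width': 0.08756089793900584}
```

View pictures.

View pics/side0.png

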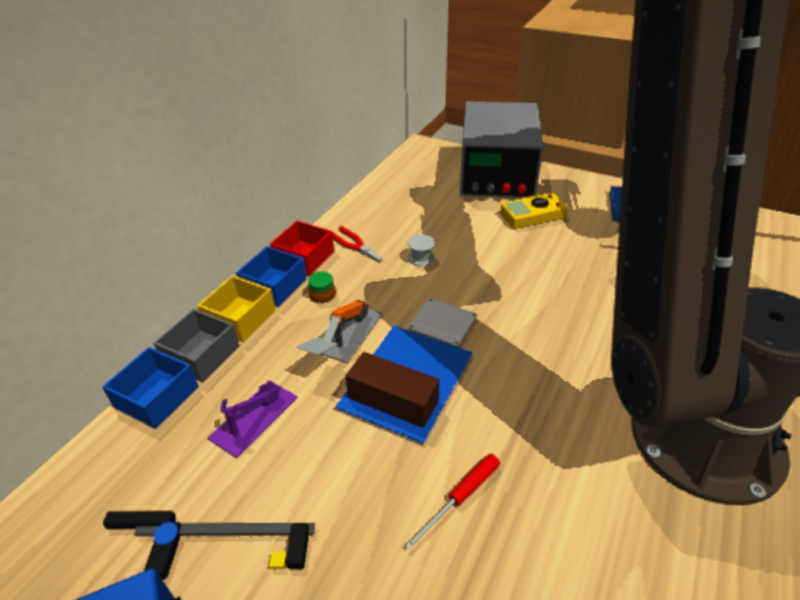

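View pics/top0.png

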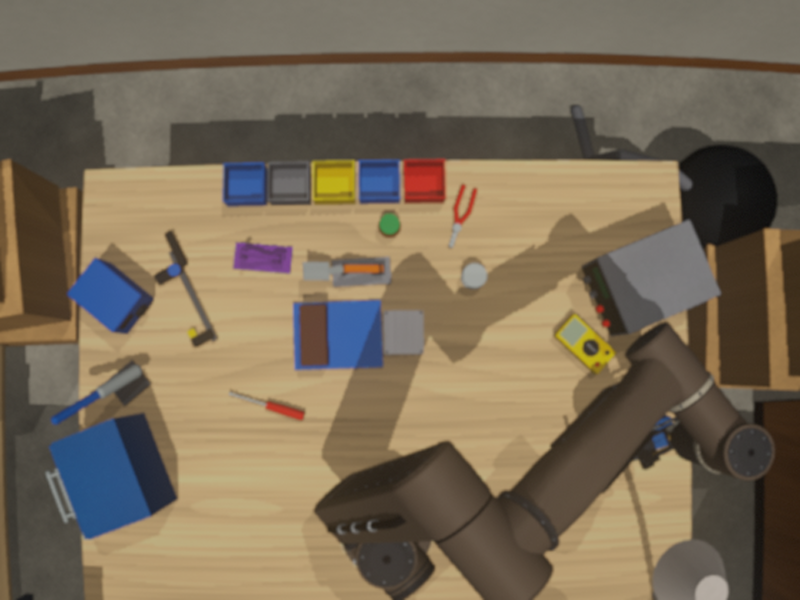

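The top view shows the grey rest with the orange-handled lifter at (362,268) of 800x600 and the empty purple look-alike at (262,257). The plate is at (338,335), the board at (403,332) and the spool at (474,274). Only the orange-handled lifter in the grey rest fits the description. Next I'll make orthophotos at z=12 mm, which is the height of both the plate top and the board top.

```bash
cat > h.py <<'E'
import cv2,numpy as np
from plant import r
def cap(n):
    c=r.capture(n);c["K"]=np.array([[c["fx"],0,c["cx"]],[0,c["fy"],c["cy"]],[0,0,1.]]);return c
def proj(c,P):
    T=np.linalg.inv(c["world_from_camera"]);return cv2.projectPoints(np.asarray(P,float).reshape(-1,1,3),cv2.Rodrigues(T[:3,:3])[0],T[:3,3],c["K"],np.array(c["D"],float))[0][:,0]
def ray(c,p):
    u=cv2.undistortPoints(np.array(p,float).reshape(-1,1,2),c["K"],np.array(c["D"],float))[:,0]
    W=np.asarray(c["world_from_camera"]);return W[:3,3],(W[:3,:3]@np.c_[u,np.ones(len(u))].T).T
def onz(c,p,z):
    o,d=ray(c,p);return o+d*((z-o[2])/d[:,2])[:,None]
def tri(c1,p1,c2,p2):
    (o1,d1),(o2,d2)=ray(c1,[p1]),ray(c2,[p2]);d1=d1[0];d2=d2[0]
    t=np.linalg.lstsq(np.c_[d1,-d2],o2-o1,rcond=None)[0];a=o1+t[0]*d1;b=o2+t[1]*d2
    return (a+b)/2,np.linalg.norm(a-b)
def ortho(c,z,x0=.25,x1=.6,y0=-.2,y1=.32,s=1000):
    # image: rows down = decreasing x, columns right = decreasing y
    X,Y=np.meshgrid(np.arange(x1,x0,-1/s),np.arange(y1,y0,-1/s),indexing="ij")
    p=proj(c,np.stack([X,Y,0*X+z],-1)).astype(np.float32).reshape(X.shape+(2,))
    return cv2.remap(c["frame"],p[...,0],p[...,1],cv2.INTER_CUBIC)
E
python3 - <<'E'
from h import *
ims=[]
for n in("top","side"):
    c=cap(n);o=ortho(c,.012);
    h=cv2.cvtColor(o,cv2.COLOR_RGB2HSV);H,S,V=cv2.split(h)
    ms={"plate":((H>100)&(H<125)&(S>150)),"board":(S<60)&(V>60),"orange":(H<13)&(S>190)&(V>120),"brown":(H<14)&(V<90)&(S>100)}
    for k,m in ms.items():
        m=cv2.morphologyEx(m.astype(np.uint8),cv2.MORPH_OPEN,np.ones((5,5)))
        cs=cv2.findContours(m,0,2)[0]
        for q in sorted(cs,key=cv2.contourArea)[::-1][:3]:
            (u,v),(w,hh),a=cv2.minAreaRect(q);B=cv2.boxPoints(((u,v),(w,hh),a))
            if w*hh>600: print(n,k,"ctr x %.3f y %.3f"%(.6-v/1000,.32-u/1000),round(w),round(hh),round(a,1),[(round(.6-b[1]/1000,3),round(.32-b[0]/1000,3)) for b in B])
    ims.append(o)
I=np.vstack(ims)[:,:,::-1];cv2.imwrite("pics/ortho0.png",cv2.resize(I,None,fx=.85,fy=.85))
E
```

```text
top plate ctr x 0.498 y 0.073 126 159 -0.0 [(np.float32(0.418), np.float32(0.136)), (np.float32(0.577), np.float32(0.136)), (np.float32(0.577), np.float32(0.01)), (np.float32(0.418), np.float32(0.01))]
top board ctr x 0.500 y -0.051 115 109 88.1 [(np.float32(0.556), np.float32(0.006)), (np.float32(0.56), np.float32(-0.104)), (np.float32(0.444), np.float32(-0.107)), (np.float32(0.441), np.float32(0.002))]
top board ctr x 0.577 y 0.174 10 61 90.0 [(np.float32(0.582), np.float32(0.204)), (np.float32(0.582), np.float32(0.143)), (np.float32(0.572), np.float32(0.143)), (np.float32(0.572), np.float32(0.204))]
top orange ctr x 0.307 y 0.249 90 15 17.5 [(np.float32(0.313), np.float32(0.294)), (np.float32(0.328), np.float32(0.289)), (np.float32(0.301), np.float32(0.204)), (np.float32(0.286), np.float32(0.208))]
side plate ctr x 0.497 y 0.119 169 225 88.6 [(np.float32(0.578), np.float32(0.233)), (np.float32(0.584), np.float32(0.009)), (np.float32(0.416), np.float32(0.004)), (np.float32(0.41), np.float32(0.229))]
side board ctr x 0.502 y -0.045 110 105 90.0 [(np.float32(0.557), np.float32(0.007)), (np.float32(0.557), np.float32(-0.098)), (np.float32(0.447), np.float32(-0.098)), (np.float32(0.447), np.float32(0.007))]
side orange ctr x 0.309 y 0.248 102 27 18.0 [(np.float32(0.312), np.float32(0.301)), (np.float32(0.337), np.float32(0.292)), (np.float32(0.306), np.float32(0.195)), (np.float32(0.281), np.float32(0.203))]
side brown ctr x 0.513 y 0.149 173 105 89.0 [(np.float32(0.599), np.float32(0.203)), (np.float32(0.601), np.float32(0.098)), (np.float32(0.427), np.float32(0.095)), (np.float32(0.425), np.float32(0.2))]
```

View pics/ortho0.png

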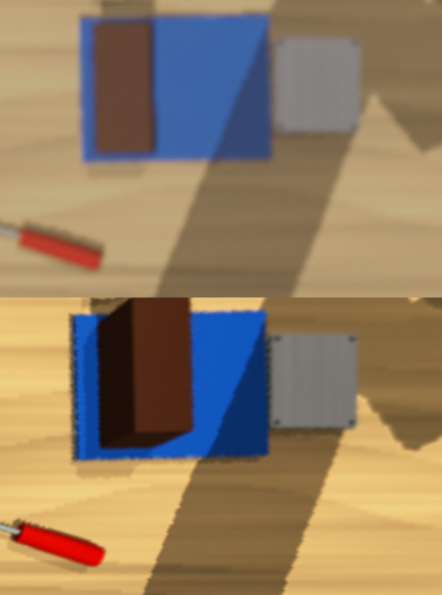

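The plate's near edge is at y≈0.006, with its centre line at x≈0.498. The board's centre is at about (0.501, -0.047), and the block's face is at y≈0.137. Everything is within reach. Next I'll locate the lifter, its rest and the spool.

```bash
python3 - <<'E'
from h import *
C={n:cap(n) for n in("top","side")};P={};ims=[]
for n,c in C.items():
    h=cv2.cvtColor(c["frame"],cv2.COLOR_RGB2HSV);H,S,V=cv2.split(h)
    m=((H>4)&(H<15)&(S>170)&(V>130)).astype(np.uint8)
    pr=proj(c,[[.65,.07,.06]])[0].astype(int);w=np.zeros_like(m);w[pr[1]-40:pr[1]+40,pr[0]-45:pr[0]+45]=1
    m*=w;k,l,st,ce=cv2.connectedComponentsWithStats(m);i=1+np.argmax(st[1:,4]);P[n]=ce[i]
    yx=np.argwhere(l==i)[:,::-1];print(n,ce[i],st[i])
    q=onz(c,yx,.06);(a,b),(ww,hh),an=cv2.minAreaRect((q[:,:2]*1000).astype(np.float32));print("z.06 rect",a,b,ww,hh,an)
    vx=cv2.fitLine((q[:,:2]).astype(np.float32),cv2.DIST_L2,0,.01,.01).ravel();print("dir",np.degrees(np.arctan2(vx[1],vx[0])))
    o=ortho(c,.065,.55,.75,-.13,.27,1900)[:,:,::-1];ims.append(o[:300] if 0 else cv2.resize(o,(760,300)))
print("tri",tri(C["top"],P["top"],C["side"],P["side"]))
cv2.imwrite("pics/lift0.png",np.vstack(ims))
o=ortho(C["side"],.03,.55,.8,-.2,.27)
E
```

```text
top [254.0754717  187.60377358] [241 186  27   5 106]
z.06 rect 656.3419799804688 45.31431198120117 92.14713287353516 14.284808158874512 89.10212707519531
dir 87.7915
side [243.86075949 216.67721519] [233 210  21  15 158]
z.06 rect 657.6028442382812 51.985931396484375 64.39470672607422 35.99177169799805 59.75361633300781
dir 63.411335
tri (array([0.66043172, 0.04625518, 0.05454815]), np.float64(0.004476706042256309))
```

View pics/lift0.png

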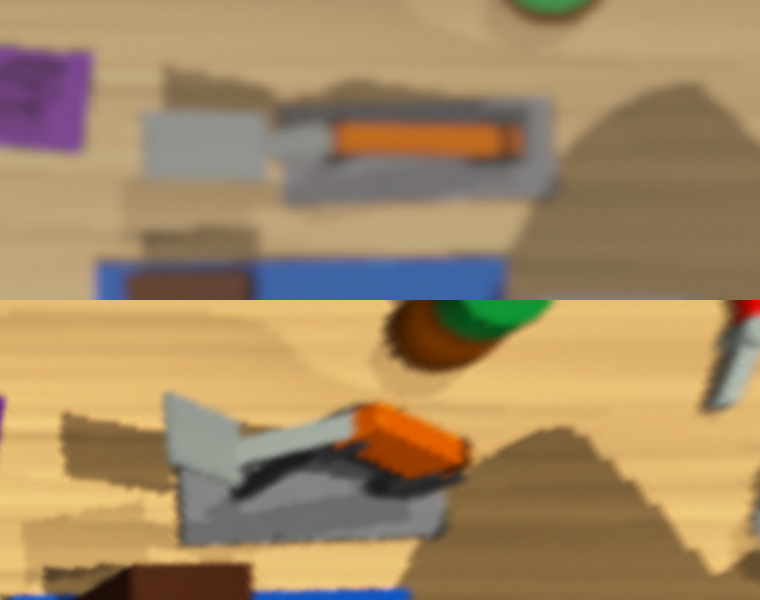

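The crop confirms it: the orange handle with its blade toward +y lies in the grey rest, and the purple rest is empty. The grip point is at about (0.6555, 0.063, 0.065), with a heading of about 91°. I'll go there high.

drive_tool([
  {"tz": 0.2, "hand": 0},
  {"tz": 0.3, "hand": 0},
  {"tz": 0.3, "ty": 0.2, "hand": 0},
  {"tz": 0.3, "ty": 0.3, "turn": 0.1, "hand": 0},
  {"tz": 0.3, "ty": 0.4, "turn": 0.2, "hand": 0},
  {"tz": 0.3, "ty": 0.5, "turn": 0.3, "hand": 0},
  {"tz": 0.3, "ty": 0.6, "tx": 0.05, "turn": 0.4, "hand": 0},
  {"tz": 0.3, "ty": 0.67, "tx": 0.1, "turn": 0.5, "hand": 0},
  {"tz": 0.3, "ty": 0.74, "tx": 0.15, "turn": 0.6, "hand": 0},
  {"tz": 0.3, "ty": 0.8, "tx": 0.2, "turn": 0.7, "hand": 0},
], grip_force=20)

```text
invalid input
```

drive_tool([
  {"hand": 0, "tx": 0, "ty": 0, "tz": 0.1, "turn": 0},
  {"hand": 0, "tx": 0, "ty": 0, "tz": 0.2, "turn": 0},
  {"hand": 0, "tx": 0, "ty": 0.1, "tz": 0.3, "turn": 0},
  {"hand": 0, "tx": 0, "ty": 0.2, "tz": 0.3, "turn": 0.1},
  {"hand": 0, "tx": 0, "ty": 0.3, "tz": 0.3, "turn": 0.2},
  {"hand": 0, "tx": 0.05, "ty": 0.4, "tz": 0.3, "turn": 0.3},
  {"hand": 0, "tx": 0.1, "ty": 0.5, "tz": 0.3, "turn": 0.4},
  {"hand": 0, "tx": 0.15, "ty": 0.6, "tz": 0.3, "turn": 0.5},
  {"hand": 0, "tx": 0.2, "ty": 0.65, "tz": 0.3, "turn": 0.6},
  {"hand": 0, "tx": 0.25, "ty": 0.7, "tz": 0.3, "turn": 0.7},
], grip_force=20)

```text
time_s: 1.9
tcp_pos: [0.3589, -0.2719, 0.3828]
eef_rot: [-179.9, -0.0, -97.2]
contact_force: [1.2, -0.7, -1.0]
gripper_width: 0.0875
gripper_force: 0.0
```

drive_tool([
  {"hand": 0, "tx": 0.05, "ty": 0.07, "tz": 0, "turn": 0.05},
  {"hand": 0, "tx": 0.1, "ty": 0.14, "tz": 0, "turn": 0.08},
  {"hand": 0, "tx": 0.15, "ty": 0.2, "tz": 0, "turn": 0.08},
  {"hand": 0, "tx": 0.2, "ty": 0.26, "tz": 0, "turn": 0.08},
  {"hand": 0, "tx": 0.25, "ty": 0.32, "tz": -0.05, "turn": 0.08},
  {"hand": 0, "tx": 0.3, "ty": 0.38, "tz": -0.1, "turn": 0.08},
  {"hand": 0, "tx": 0.35, "ty": 0.44, "tz": -0.15, "turn": 0.08},
  {"hand": 0, "tx": 0.4, "ty": 0.5, "tz": -0.2, "turn": 0.08},
  {"hand": 0, "tx": 0.45, "ty": 0.52, "tz": -0.25, "turn": 0.08},
  {"hand": 0, "tx": 0.46, "ty": 0.52, "tz": -0.25, "turn": 0.08},
])

```text
time_s: 2.9
tcp_pos: [0.6351, 0.0404, 0.2271]
eef_rot: [179.7, -0.0, -90.2]
contact_force: [-0.4, -0.6, 0.4]
gripper_width: 0.0877
gripper_force: 0.0
```

drive_tool([
  {"hand": 0, "tx": 0, "ty": 0, "tz": 0, "turn": 0},
  {"hand": 0, "tx": 0, "ty": 0, "tz": 0, "turn": 0},
  {"hand": 0, "tx": 0, "ty": 0, "tz": 0, "turn": 0},
])

```text
time_s: 3.2
tcp_pos: [0.6349, 0.0378, 0.233]
eef_rot: [-179.9, 0.0, -90.3]
contact_force: [-0.8, -0.5, 0.1]
gripper_width: 0.0881
gripper_force: 0.0
```

drive_tool([
  {"hand": 0, "tx": 0.034, "ty": 0.029, "tz": -0.07, "turn": 0.014},
  {"hand": 0, "tx": 0.034, "ty": 0.029, "tz": -0.13, "turn": 0.014},
  {"hand": 0, "tx": 0.034, "ty": 0.029, "tz": -0.18, "turn": 0.014},
  {"hand": 0, "tx": 0.034, "ty": 0.029, "tz": -0.22, "turn": 0.014},
  {"hand": 0, "tx": 0.034, "ty": 0.029, "tz": -0.25, "turn": 0.014},
  {"hand": 0, "tx": 0.034, "ty": 0.029, "tz": -0.28, "turn": 0.014},
  {"hand": 0, "tx": 0.034, "ty": 0.029, "tz": -0.3, "turn": 0.014},
  {"hand": 0, "tx": 0.034, "ty": 0.029, "tz": -0.318, "turn": 0.014},
  {"hand": 0, "tx": 0.034, "ty": 0.029, "tz": -0.318, "turn": 0.014},
  {"hand": 0, "tx": 0.034, "ty": 0.029, "tz": -0.318, "turn": 0.014},
])

```text
time_s: 4.2
tcp_pos: [0.6558, 0.0556, 0.0418]
eef_rot: [-179.9, 0.0, -89.0]
contact_force: [0.7, 0.2, 0.7]
gripper_width: 0.0876
gripper_force: 0.0
```

drive_tool([
  {"hand": 0.5, "tx": 0, "ty": 0, "tz": 0, "turn": 0},
  {"hand": 0.7, "tx": 0, "ty": 0, "tz": 0, "turn": 0},
  {"hand": 1, "tx": 0, "ty": 0, "tz": 0, "turn": 0},
  {"hand": 1, "tx": 0, "ty": 0, "tz": 0, "turn": 0},
  {"hand": 1, "tx": 0, "ty": 0, "tz": 0, "turn": 0},
  {"hand": 1, "tx": 0, "ty": 0, "tz": 0, "turn": 0},
  {"hand": 1, "tx": 0, "ty": 0, "tz": 0, "turn": 0},
], grip_force=25)

```text
time_s: 4.9
tcp_pos: [0.6554, 0.0556, 0.041]
eef_rot: [180.0, -0.0, -89.0]
contact_force: [-0.8, 0.2, -1.0]
gripper_width: 0.0373
gripper_force: 0.0
```

drive_tool([
  {"hand": 1, "tx": 0, "ty": 0, "tz": 0, "turn": 0},
  {"hand": 1, "tx": 0, "ty": 0, "tz": 0, "turn": 0},
  {"hand": 1, "tx": 0, "ty": 0, "tz": 0, "turn": 0},
  {"hand": 1, "tx": 0, "ty": 0, "tz": 0, "turn": 0},
  {"hand": 1, "tx": 0, "ty": 0, "tz": 0, "turn": 0},
], grip_force=40)

```text
time_s: 5.4
tcp_pos: [0.6561, 0.0557, 0.0413]
eef_rot: [-179.9, 0.0, -89.0]
contact_force: [3.0, -0.5, -1.5]
gripper_width: 0.0175
gripper_force: 39.7
```

drive_tool([
  {"hand": 1, "tx": 0, "ty": 0, "tz": 0.04, "turn": 0},
  {"hand": 1, "tx": 0, "ty": 0, "tz": 0.1, "turn": 0},
  {"hand": 1, "tx": 0, "ty": 0, "tz": 0.17, "turn": 0},
  {"hand": 1, "tx": 0, "ty": 0, "tz": 0.25, "turn": 0},
  {"hand": 1, "tx": -0.05, "ty": 0.06, "tz": 0.25, "turn": 0},
  {"hand": 1, "tx": -0.1, "ty": 0.12, "tz": 0.25, "turn": 0},
  {"hand": 1, "tx": -0.15, "ty": 0.18, "tz": 0.25, "turn": 0},
  {"hand": 1, "tx": -0.2, "ty": 0.24, "tz": 0.25, "turn": 0},
  {"hand": 1, "tx": -0.25, "ty": 0.3, "tz": 0.25, "turn": 0},
  {"hand": 1, "tx": -0.26, "ty": 0.305, "tz": 0.25, "turn": 0},
])

```text
time_s: 6.4
tcp_pos: [0.496, 0.2412, 0.1907]
eef_rot: [179.9, 0.0, -88.9]
contact_force: [-0.1, 0.2, -1.6]
gripper_width: 0.0176
gripper_force: 39.6
```

drive_tool([
  {"hand": 1, "tx": 0, "ty": 0, "tz": -0.05, "turn": 0},
  {"hand": 1, "tx": 0, "ty": 0, "tz": -0.09, "turn": 0},
  {"hand": 1, "tx": 0, "ty": 0, "tz": -0.12, "turn": 0},
  {"hand": 1, "tx": 0, "ty": 0, "tz": -0.14, "turn": 0},
  {"hand": 1, "tx": 0, "ty": 0, "tz": -0.15, "turn": 0},
  {"hand": 1, "tx": 0, "ty": 0, "tz": -0.15, "turn": 0},
], grip_force=12)

```text
time_s: 7.0
tcp_pos: [0.4991, 0.2381, 0.1004]
eef_rot: [179.9, -0.1, -89.1]
contact_force: [0.1, -0.0, -1.9]
gripper_width: 0.0179
gripper_force: 11.8
```

```bash
cat > view.py <<'E'
import sys
from h import *
# usage: name cx cy cz halfwidth ; crops both cameras round the point
name,x,y,z,hw=sys.argv[1],*map(float,sys.argv[2:6]);ims=[]
for n in("side","top"):
    c=cap(n);p=proj(c,[[x,y,z]])[0];H=int(hw*(1 if n=="side" else .85))
    u,v=int(p[0]),int(p[1]);a,b=max(u-H,0),max(v-H,0);ims.append(cv2.resize(c["frame"][b:v+H,a:u+H],(400,400),interpolation=cv2.INTER_CUBIC)[:,:,::-1]);print(n,"crop origin",a,b,"scale",200/H)
cv2.imwrite(f"pics/{name}.png",np.hstack(ims))
print(r.get_state()["tcp_pos"])
E
python3 view.py piv1 .5 .25 .08 60
```

```text
side crop origin 196 224 scale 3.3333333333333335
top crop origin 144 181 scale 3.9215686274509802
[0.49985641 0.23878445 0.10169002]
```

View pics/piv1.png

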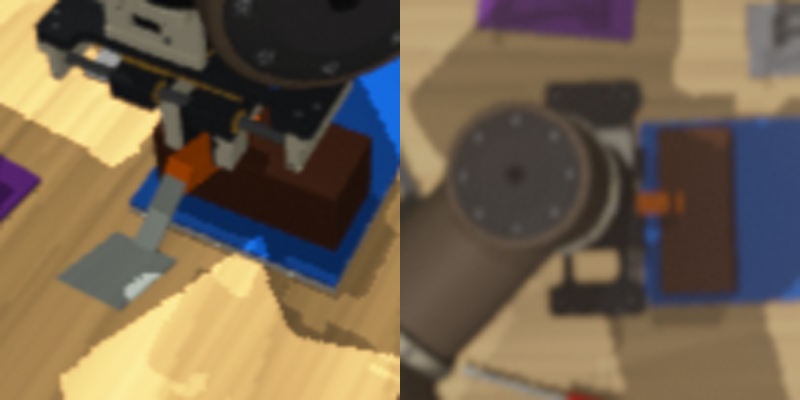

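```bash
cat >> h.py <<'E'
OFF=8
def lift(g,p,yaw=91):
    "tip & others in world given grasp point g (8mm behind lifter_grip), pitch p deg"
    p=np.radians(p);a=np.radians(yaw);R=lambda X,Y,Z:np.asarray(g)+np.array([np.cos(a)*(X*np.cos(p)-Z*np.sin(p))-np.sin(a)*Y,np.sin(a)*(X*np.cos(p)-Z*np.sin(p))+np.cos(a)*Y,X*np.sin(p)+Z*np.cos(p)])/1.
    return R
def pred(c,g,p,yaw=91,q=((.125,.0225,-.045),(.125,-.0225,-.045),(.055,.0225,-.045),(.055,-.0225,-.045))):
    R=lift(g,p,yaw);return proj(c,[R(x+OFF/1e3,y,z) for x,y,z in q])
E
python3 - <<'E'
from h import *
c=cap("side");t=r.get_state()["tcp_pos"];g=t+[0,0,.019]
for p in(28,24,20,15,10,0): print(p,np.round((pred(c,g,p)-[196,224])*3.3333).tolist())
E
```

```text
28 [[122.0, 305.0], [58.0, 277.0], [179.0, 258.0], [119.0, 233.0]]
24 [[122.0, 316.0], [59.0, 288.0], [180.0, 262.0], [120.0, 237.0]]
20 [[123.0, 326.0], [60.0, 298.0], [182.0, 266.0], [122.0, 240.0]]
15 [[126.0, 337.0], [63.0, 309.0], [184.0, 269.0], [125.0, 244.0]]
10 [[129.0, 347.0], [67.0, 318.0], [187.0, 272.0], [128.0, 246.0]]
0 [[138.0, 360.0], [77.0, 332.0], [194.0, 274.0], [135.0, 249.0]]
```

The view matches the model at a pitch of about 27.5°, with the handle's rear over the block. I'll press it down on the block with a light grip to pivot the blade down.

drive_tool([
  {"hand": 1, "tx": 0, "ty": 0, "tz": -0.01, "turn": 0},
  {"hand": 1, "tx": 0, "ty": 0, "tz": -0.02, "turn": 0},
  {"hand": 1, "tx": 0, "ty": 0, "tz": -0.03, "turn": 0},
  {"hand": 1, "tx": 0, "ty": 0, "tz": -0.04, "turn": 0},
  {"hand": 1, "tx": 0, "ty": 0, "tz": -0.05, "turn": 0},
  {"hand": 1, "tx": 0, "ty": 0, "tz": -0.058, "turn": 0},
  {"hand": 1, "tx": 0, "ty": 0, "tz": -0.066, "turn": 0},
  {"hand": 1, "tx": 0, "ty": 0, "tz": -0.066, "turn": 0},
])

```text
time_s: 7.95
tcp_pos: [0.4992, 0.2385, 0.0607]
eef_rot: [180.0, -0.0, -89.0]
contact_force: [-0.5, 0.2, -1.1]
gripper_width: 0.0177
gripper_force: 12.0
```

```bash
cat > pitch.py <<'E'
from h import *
import sys
# blade pitch by best overlap of predicted blade outline with grey pixels in side view
c=cap("side");s=r.get_state();g=s["tcp_pos"]+[0,0,.019];yaw=s["eef_rot"][2]+180
H,S,V=cv2.split(cv2.cvtColor(c["frame"],cv2.COLOR_RGB2HSV));grey=((S<70)&(V>70)).astype(np.uint8)
res=[]
for p in np.arange(-20,32,1.):
    for dz in(-.008,-.004,0,.004):
        P=pred(c,g+[0,0,dz],p,yaw)[[0,1,3,2]]
        m=np.zeros(grey.shape,np.uint8);cv2.fillPoly(m,[np.round(P*16).astype(np.int32)],1,shift=4)
        ring=cv2.dilate(m,np.ones((7,7)))-m
        res.append((grey[m>0].mean()-grey[ring>0].mean(),p,dz))
res.sort(reverse=True);print("yaw",yaw,"best",[(round(a,2),b,e) for a,b,e in res[:5]],s["tcp_pos"].round(4),s["contact_force"].round(1))
E
python3 pitch.py; python3 view.py piv2 .5 .27 .06 50
```

```text
yaw 90.94951822795068 best [(np.float64(0.86), np.float64(-5.0), 0.004), (np.float64(0.86), np.float64(-4.0), 0.004), (np.float64(0.84), np.float64(-3.0), 0.004), (np.float64(0.84), np.float64(-8.0), 0.004), (np.float64(0.84), np.float64(-6.0), 0.004)] [0.4991 0.2383 0.0609] [ 0.8 -0.2 -1.9]
side crop origin 202 245 scale 4.0
top crop origin 148 191 scale 4.761904761904762
[0.49909062 0.23825518 0.06117673]
```

View pics/piv2.png

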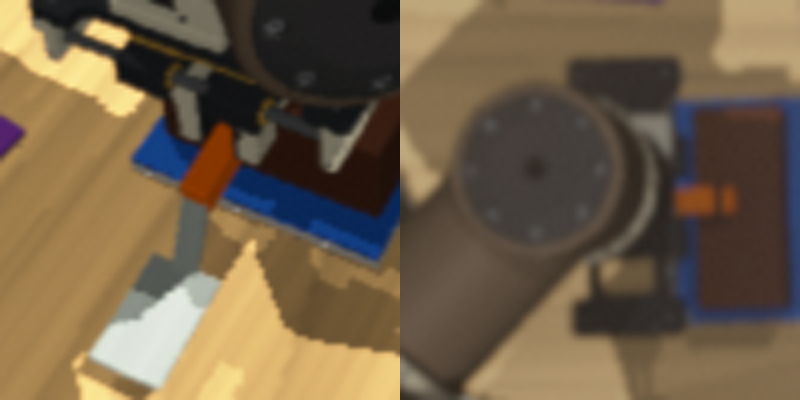

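The pivot worked: the blade now points about 5° down, with the front edge at side pixels (224,337)–(242,341). Now I'll grip firmly, carry it over and stop ahead of the board's free edge.

drive_tool([
  {"hand": 1, "tx": 0, "ty": 0, "tz": 0, "turn": 0},
  {"hand": 1, "tx": 0, "ty": 0, "tz": 0, "turn": 0},
  {"hand": 1, "tx": 0, "ty": 0, "tz": 0.06, "turn": 0},
  {"hand": 1, "tx": 0, "ty": 0, "tz": 0.13, "turn": 0},
  {"hand": 1, "tx": 0, "ty": 0, "tz": 0.2, "turn": 0},
  {"hand": 1, "tx": 0, "ty": -0.07, "tz": 0.23, "turn": 0},
  {"hand": 1, "tx": 0, "ty": -0.14, "tz": 0.23, "turn": 0},
  {"hand": 1, "tx": 0, "ty": -0.21, "tz": 0.23, "turn": 0},
  {"hand": 1, "tx": 0, "ty": -0.28, "tz": 0.23, "turn": 0},
  {"hand": 1, "tx": 0, "ty": -0.35, "tz": 0.23, "turn": 0},
], grip_force=60)

```text
time_s: 9.1
tcp_pos: [0.4989, 0.027, 0.1998]
eef_rot: [-180.0, 0.0, -89.0]
contact_force: [0.9, 0.0, -2.4]
gripper_width: 0.0173
gripper_force: 60.0
```

drive_tool([
  {"hand": 1, "tx": 0, "ty": -0.07, "tz": 0, "turn": 0.007},
  {"hand": 1, "tx": 0, "ty": -0.14, "tz": 0, "turn": 0.007},
  {"hand": 1, "tx": 0, "ty": -0.21, "tz": 0, "turn": 0.007},
  {"hand": 1, "tx": 0, "ty": -0.28, "tz": 0, "turn": 0.007},
  {"hand": 1, "tx": 0.005, "ty": -0.35, "tz": 0, "turn": 0.007},
  {"hand": 1, "tx": 0.006, "ty": -0.42, "tz": 0, "turn": 0.007},
  {"hand": 1, "tx": 0.006, "ty": -0.475, "tz": 0, "turn": 0.007},
  {"hand": 1, "tx": 0.006, "ty": -0.475, "tz": -0.08, "turn": 0.007},
  {"hand": 1, "tx": 0.006, "ty": -0.475, "tz": -0.15, "turn": 0.007},
  {"hand": 1, "tx": 0.006, "ty": -0.475, "tz": -0.18, "turn": 0.007},
])

```text
time_s: 10.1
tcp_pos: [0.5, -0.2562, 0.0874]
eef_rot: [179.7, 0.1, -88.5]
contact_force: [-1.4, 0.8, -2.1]
gripper_width: 0.0171
gripper_force: 60.0
```

```bash
python3 pitch.py; python3 - <<'E'
from h import *
for n in("side","top"):
    c=cap(n);o=ortho(c,.012,.42,.58,-.25,.03)
    if n=="side":cv2.imwrite("pics/ins1.png",cv2.resize(o[:,:,::-1],None,fx=2.5,fy=2.5))
    H,S,V=cv2.split(cv2.cvtColor(o,cv2.COLOR_RGB2HSV));m=((S<60)&(V>60)).astype(np.uint8)
    for rr in (60,70,90,100,110): 
        cc=np.flatnonzero(m[rr]);print(n,"x %.3f"%(.58-rr/1e3),"grey y runs",[(round(.03-a[0]/1e3,3),round(.03-a[-1]/1e3,3)) for a in np.split(cc,np.flatnonzero(np.diff(cc)>3)+1) if len(a)>4])
print(r.get_state())
E
```

```text
yaw 91.48078391953217 best [(np.float64(0.88), np.float64(-1.0), 0.004), (np.float64(0.88), np.float64(-2.0), 0.004), (np.float64(0.86), np.float64(-3.0), 0.004), (np.float64(0.85), np.float64(-1.0), 0), (np.float64(0.84), np.float64(-4.0), 0.004)] [ 0.4993 -0.2558  0.0858] [-1.4  0.4 -4.6]
side x 0.520 grey y runs [(np.float64(0.003), np.float64(-0.098)), (np.float64(-0.171), np.float64(-0.249))]
side x 0.510 grey y runs [(np.float64(0.003), np.float64(-0.099)), (np.float64(-0.171), np.float64(-0.249))]
side x 0.490 grey y runs [(np.float64(0.003), np.float64(-0.099))]
side x 0.480 grey y runs [(np.float64(0.003), np.float64(-0.099))]
side x 0.470 grey y runs [(np.float64(0.003), np.float64(-0.099))]
top x 0.520 grey y runs [(np.float64(0.008), np.float64(0.004)), (np.float64(-0.157), np.float64(-0.174))]
top x 0.510 grey y runs [(np.float64(0.004), np.float64(-0.017)), (np.float64(-0.156), np.float64(-0.171))]
top x 0.490 grey y runs [(np.float64(0.003), np.float64(-0.022)), (np.float64(-0.146), np.float64(-0.202))]
top x 0.480 grey y runs [(np.float64(0.003), np.float64(-0.022)), (np.float64(-0.141), np.float64(-0.207))]
top x 0.470 grey y runs [(np.float64(0.002), np.float64(-0.022))]
{'time_s': 10.25, 'joints': array([-7.15931156e+00,  1.59731645e+01, -2.19434866e+01,  1.07089230e-02,
       -5.22427914e+01,  8.73384909e+00]), 'qd': array([ 0.24235021, -2.03775862,  2.61971803,  0.77042628, -0.63448321,
       -0.1176127 ]), 'joint_torque': array([-2.09110854e-01, -4.60597658e+01,  2.36244392e+01,  5.67517519e+00,
        2.37591667e-01, -1.79297727e-03]), 'tcp_pos': array([ 0.50214839, -0.25644079,  0.09057256]), 'eef_rot': array([ 1.79841123e+02,  1.58601752e-02, -8.84189154e+01]), 'contact_force': array([-0.35550775, -0.3952514 , -1.80091841]), 'moment': array([-0.03802148,  0.00205308, -0.00643827]), 'gripper_force': 59.99921500682831, 'gripper_width': 0.01715487393163526}
```

View pics/ins1.png

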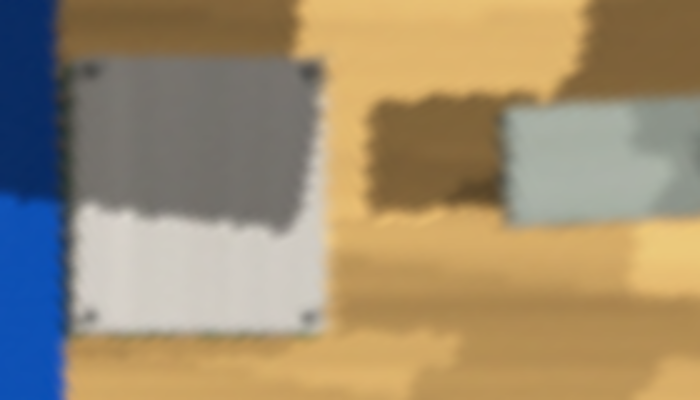

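drive_tool([
  {"hand": 1, "tx": 0, "ty": 0, "tz": -0.05, "turn": 0},
  {"hand": 1, "tx": 0, "ty": 0, "tz": -0.07, "turn": 0},
  {"hand": 1, "tx": 0, "ty": 0, "tz": -0.08, "turn": 0},
  {"hand": 1, "tx": 0, "ty": 0, "tz": -0.08, "turn": 0},
  {"hand": 1, "tx": 0, "ty": 0, "tz": -0.08, "turn": 0},
])

```text
time_s: 10.75
tcp_pos: [0.5039, -0.2566, 0.0446]
eef_rot: [-179.9, -0.0, -88.4]
contact_force: [0.5, 0.5, -2.0]
gripper_width: 0.017
gripper_force: 60.0
```

drive_tool([
  {"hand": 1, "tx": 0, "ty": 0, "tz": -0.004, "turn": 0},
  {"hand": 1, "tx": 0, "ty": 0, "tz": -0.004, "turn": 0},
])

```text
time_s: 10.95
tcp_pos: [0.5033, -0.2564, 0.0415]
eef_rot: [-180.0, -0.0, -88.4]
contact_force: [-0.5, 0.4, -2.1]
gripper_width: 0.0171
gripper_force: 60.0
```

```bash
python3 pitch.py
```

```text
yaw 91.58784784760188 best [(np.float64(0.88), np.float64(-4.0), 0.004), (np.float64(0.87), np.float64(-1.0), 0), (np.float64(0.87), np.float64(-2.0), 0), (np.float64(0.87), np.float64(-3.0), 0), (np.float64(0.85), np.float64(-5.0), 0.004)] [ 0.5032 -0.2564  0.0414] [-0.5 -0.1 -1.4]
```

drive_tool([
  {"hand": 1, "tx": 0, "ty": 0, "tz": -0.003, "turn": 0},
  {"hand": 1, "tx": 0, "ty": 0, "tz": -0.005, "turn": 0},
  {"hand": 1, "tx": 0, "ty": 0, "tz": -0.005, "turn": 0},
])

```text
time_s: 11.3
tcp_pos: [0.5028, -0.2564, 0.0378]
eef_rot: [180.0, 0.0, -88.4]
contact_force: [-0.5, 0.2, -2.1]
gripper_width: 0.0172
gripper_force: 60.0
```

drive_tool([
  {"hand": 1, "tx": 0, "ty": 0, "tz": -0.003, "turn": 0},
  {"hand": 1, "tx": 0, "ty": 0, "tz": -0.003, "turn": 0},
])

```text
time_s: 11.5
tcp_pos: [0.5031, -0.2565, 0.0361]
eef_rot: [180.0, -0.0, -88.4]
contact_force: [0.3, 0.3, -0.8]
gripper_width: 0.0172
gripper_force: 60.0
```

drive_tool([
  {"hand": 1, "tx": 0, "ty": 0, "tz": -0.003, "turn": 0},
  {"hand": 1, "tx": 0, "ty": 0, "tz": -0.003, "turn": 0},
])

```text
time_s: 11.7
tcp_pos: [0.5032, -0.2565, 0.0344]
eef_rot: [-180.0, -0.0, -88.4]
contact_force: [-0.4, -0.2, -0.5]
gripper_width: 0.0169
gripper_force: 60.0
```

drive_tool([
  {"hand": 1, "tx": 0, "ty": 0, "tz": -0.003, "turn": 0},
  {"hand": 1, "tx": 0, "ty": 0, "tz": -0.003, "turn": 0},
])

```text
time_s: 11.9
tcp_pos: [0.5033, -0.2566, 0.0327]
eef_rot: [-180.0, -0.0, -88.4]
contact_force: [0.6, -1.2, 2.4]
gripper_width: 0.0174
gripper_force: 60.0
```

drive_tool([
  {"hand": 1, "tx": 0, "ty": 0, "tz": 0.003, "turn": 0},
  {"hand": 1, "tx": 0, "ty": 0.02, "tz": 0.003, "turn": 0},
  {"hand": 1, "tx": 0, "ty": 0.04, "tz": 0.003, "turn": 0},
  {"hand": 1, "tx": 0, "ty": 0.055, "tz": 0.003, "turn": 0},
  {"hand": 1, "tx": 0, "ty": 0.07, "tz": 0.003, "turn": 0},
  {"hand": 1, "tx": 0, "ty": 0.07, "tz": 0.003, "turn": 0},
])

```text
time_s: 12.5
tcp_pos: [0.5029, -0.2129, 0.0344]
eef_rot: [180.0, 0.0, -88.3]
contact_force: [-0.7, 1.6, -1.6]
gripper_width: 0.0171
gripper_force: 60.0
```

```bash
cat > edge.py <<'E'
from h import *
import sys
c=cap("side");o=ortho(c,.012,.42,.58,-.25,.03)
if len(sys.argv)>1: cv2.imwrite(f"pics/{sys.argv[1]}.png",cv2.resize(o[:,:,::-1],None,fx=2.5,fy=2.5))
H,S,V=cv2.split(cv2.cvtColor(o,cv2.COLOR_RGB2HSV));m=((S<60)&(V>60)).astype(np.uint8)
for rr in (40,60,70,80,90,110,120):
    cc=np.flatnonzero(m[rr]);print("x %.3f"%(.58-rr/1e3),[(round(float(.03-a[0]/1e3),3),round(float(.03-a[-1]/1e3),3)) for a in np.split(cc,np.flatnonzero(np.diff(cc)>3)+1) if len(a)>4])
s=r.get_state();print(s["time_s"],s["tcp_pos"].round(4),s["contact_force"].round(1))
E
python3 edge.py ins2
```

```text
x 0.540 [(0.004, -0.099)]
x 0.520 [(0.004, -0.15), (-0.188, -0.213)]
x 0.510 [(0.004, -0.208)]
x 0.500 [(0.003, -0.176)]
x 0.490 [(0.003, -0.15)]
x 0.470 [(0.003, -0.099)]
x 0.460 [(0.002, -0.099)]
12.55 [ 0.5029 -0.2134  0.0344] [ 0.   0.3 -0.7]
```

View pics/ins2.png

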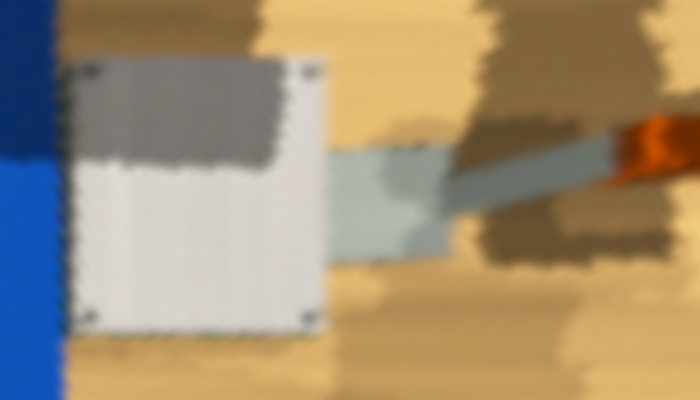

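The blade is about 14–19 mm under the free edge, and the board hasn't moved. Next I'll push on against its bar until the board meets the plate.

drive_tool([
  {"hand": 1, "tx": 0, "ty": 0.006, "tz": 0, "turn": 0},
  {"hand": 1, "tx": 0, "ty": 0.011, "tz": 0, "turn": 0},
  {"hand": 1, "tx": 0, "ty": 0.014, "tz": 0, "turn": 0},
  {"hand": 1, "tx": 0, "ty": 0.014, "tz": 0, "turn": 0},
])

```text
time_s: 12.95
tcp_pos: [0.503, -0.2059, 0.0344]
eef_rot: [180.0, 0.0, -88.4]
contact_force: [-0.0, -1.0, 0.7]
gripper_width: 0.0172
gripper_force: 60.0
```

drive_tool([
  {"hand": 1, "tx": 0, "ty": 0.004, "tz": 0, "turn": 0},
  {"hand": 1, "tx": 0, "ty": 0.004, "tz": 0, "turn": 0},
])

```text
time_s: 13.15
tcp_pos: [0.5031, -0.2036, 0.0345]
eef_rot: [-180.0, -0.0, -88.4]
contact_force: [1.0, -1.8, 0.2]
gripper_width: 0.017
gripper_force: 60.0
```

drive_tool([
  {"hand": 1, "tx": 0, "ty": 0.004, "tz": 0, "turn": 0},
  {"hand": 1, "tx": 0, "ty": 0.004, "tz": 0, "turn": 0},
])

```text
time_s: 13.35
tcp_pos: [0.5031, -0.2011, 0.0345]
eef_rot: [-180.0, -0.0, -88.4]
contact_force: [0.5, -2.2, 1.1]
gripper_width: 0.0175
gripper_force: 60.0
```

```bash
python3 edge.py
```

```text
x 0.540 [(0.006, -0.094)]
x 0.520 [(0.006, -0.138), (-0.175, -0.201)]
x 0.510 [(0.005, -0.196)]
x 0.500 [(0.005, -0.163)]
x 0.490 [(0.005, -0.138)]
x 0.470 [(0.004, -0.095)]
x 0.460 [(0.004, -0.095)]
13.4 [ 0.5031 -0.2011  0.0345] [ 0.1 -2.1  0.4]
```

drive_tool([
  {"hand": 1, "tx": 0, "ty": 0.003, "tz": 0, "turn": 0},
  {"hand": 1, "tx": 0, "ty": 0.003, "tz": 0, "turn": 0},
])

```text
time_s: 13.6
tcp_pos: [0.5031, -0.1999, 0.0348]
eef_rot: [-180.0, -0.1, -88.4]
contact_force: [-0.6, -6.5, 2.9]
gripper_width: 0.0173
gripper_force: 60.0
```

drive_tool([
  {"hand": 1, "tx": 0, "ty": 0.003, "tz": 0, "turn": 0},
  {"hand": 1, "tx": 0, "ty": 0.003, "tz": 0, "turn": 0},
])

```text
time_s: 13.8
tcp_pos: [0.5035, -0.1994, 0.0355]
eef_rot: [-180.0, -0.2, -88.3]
contact_force: [-1.3, -13.8, 5.4]
gripper_width: 0.017
gripper_force: 60.0
```

drive_tool([
  {"hand": 1, "tx": 0, "ty": 0.003, "tz": 0, "turn": 0},
  {"hand": 1, "tx": 0, "ty": 0.003, "tz": 0, "turn": 0},
])

```text
time_s: 14.0
tcp_pos: [0.5038, -0.1989, 0.0362]
eef_rot: [-179.9, -0.3, -88.3]
contact_force: [-1.4, -20.1, 9.4]
gripper_width: 0.0169
gripper_force: 60.0
```

```bash
python3 edge.py; python3 pitch.py
```

```text
x 0.540 [(0.006, -0.092)]
x 0.520 [(0.006, -0.138), (-0.173, -0.201)]
x 0.510 [(0.005, -0.194)]
x 0.500 [(0.005, -0.16)]
x 0.490 [(0.005, -0.137)]
x 0.470 [(0.004, -0.094)]
x 0.460 [(0.004, -0.094)]
14.05 [ 0.5038 -0.1989  0.0362] [ -1.9 -20.7   9.6]
yaw 91.66934727670424 best [(np.float64(0.42), np.float64(-2.0), 0.004), (np.float64(0.42), np.float64(-4.0), 0.004), (np.float64(0.42), np.float64(-5.0), 0.004), (np.float64(0.42), np.float64(-6.0), 0.004), (np.float64(0.42), np.float64(-7.0), 0.004)] [ 0.5037 -0.1989  0.0362] [ -1.3 -20.4   9.8]
```

The board is against the plate: the force rose to 20 N with no further travel. I'll ease off before tipping.

drive_tool([
  {"hand": 1, "tx": 0, "ty": -0.007, "tz": 0, "turn": 0},
  {"hand": 1, "tx": 0, "ty": -0.007, "tz": 0, "turn": 0},
  {"hand": 1, "tx": 0, "ty": -0.007, "tz": 0, "turn": 0},
])

```text
time_s: 14.4
tcp_pos: [0.503, -0.2001, 0.0344]
eef_rot: [180.0, -0.0, -88.4]
contact_force: [0.5, -4.7, 1.6]
gripper_width: 0.0168
gripper_force: 60.0
```

drive_tool([
  {"hand": 1, "tx": 0, "ty": 0, "tz": 0.008, "turn": 0},
  {"hand": 1, "tx": 0, "ty": 0, "tz": 0.018, "turn": 0},
  {"hand": 1, "tx": 0, "ty": 0.001, "tz": 0.028, "turn": 0},
  {"hand": 1, "tx": 0, "ty": 0.003, "tz": 0.037, "turn": 0},
  {"hand": 1, "tx": 0, "ty": 0.003, "tz": 0.037, "turn": 0},
])

```text
time_s: 14.9
tcp_pos: [0.5035, -0.1979, 0.0575]
eef_rot: [-179.9, -0.0, -88.4]
contact_force: [0.6, -1.0, -2.6]
gripper_width: 0.0172
gripper_force: 60.0
```

```bash
python3 view.py tip1 .5 -.08 .03 45
```

```text
side crop origin 269 168 scale 4.444444444444445
top crop origin 251 193 scale 5.2631578947368425
[ 0.50312602 -0.198078    0.05682293]
```

View pics/tip1.png

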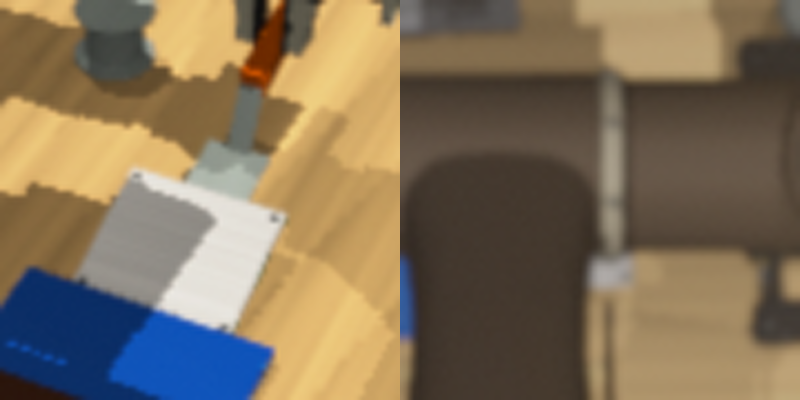

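The board is lifted at its free edge, with corners at side-crop pixels (135,172) and (283,215). The tip is underneath and the board still meets the plate. On with the arc, now with a numeric check of the tilt angle.

```bash
cat > theta.py <<'E'
from h import *
c=cap("side");s=r.get_state()
H,S,V=cv2.split(cv2.cvtColor(c["frame"],cv2.COLOR_RGB2HSV));grey=((S<70)&(V>60)).astype(np.uint8);green=((H>40)&(H<90)&(S>80)).astype(np.uint8)
def sc(msk,P):
    m=np.zeros(msk.shape,np.uint8);cv2.fillPoly(m,[np.round(P*16).astype(np.int32)],1,shift=4)
    return 0 if m.sum()<40 else msk[m>0].mean()-msk[(cv2.dilate(m,np.ones((5,5)))-m)>0].mean()
def quad(t,n):
    t=np.radians(t);y0=.0065
    e=np.array([-np.cos(t),np.sin(t)]);nn=np.array([np.sin(t),np.cos(t)]);b=np.array([y0-.005*np.sin(t),0])+n*nn
    return proj(c,[[x,*(b+q*e)] for x,q in((.4455,0),(.5555,0),(.5555,.1),(.4455,.1))])
res=sorted([(round(float(sc(grey,quad(t,.005))),2),t) for t in range(0,92,2)])[::-1]
print("theta",res[:4],"green px near",int(green[150:330,200:380].sum()),s["time_s"],s["tcp_pos"].round(4),s["contact_force"].round(1))
for l in("board",): print([(round(d["score"],2),np.round(d["extent"]).tolist(),np.argwhere(d["pixels"]).mean(0)[::-1].round(1).tolist()) for d in r.trace(l,"side")[:2]])
E
python3 theta.py
```

```text
theta [(0.77, 24), (0.77, 22), (0.77, 20), (0.77, 18)] green px near 200 15.05 [ 0.503  -0.1982  0.0566] [ 0.1 -1.1 -2.5]
[(0.92, [286.0, 204.0, 334.0, 245.0], [310.0, 224.3]), (0.49, [236.0, 226.0, 327.0, 314.0], [288.8, 265.6])]
```

drive_tool([
  {"hand": 1, "tx": 0, "ty": 0.004, "tz": 0.012, "turn": 0},
  {"hand": 1, "tx": 0, "ty": 0.01, "tz": 0.025, "turn": 0},
  {"hand": 1, "tx": 0, "ty": 0.016, "tz": 0.035, "turn": 0},
  {"hand": 1, "tx": 0, "ty": 0.022, "tz": 0.044, "turn": 0},
  {"hand": 1, "tx": 0, "ty": 0.029, "tz": 0.052, "turn": 0},
  {"hand": 1, "tx": 0, "ty": 0.029, "tz": 0.052, "turn": 0},
])

```text
time_s: 15.7
tcp_pos: [0.5038, -0.181, 0.0896]
eef_rot: [-179.9, -0.1, -88.4]
contact_force: [-1.4, -5.7, 1.4]
gripper_width: 0.017
gripper_force: 60.0
```

```bash
python3 theta.py
```

```text
theta [(0.79, 50), (0.79, 46), (0.79, 44), (0.78, 54)] green px near 201 15.75 [ 0.5036 -0.1811  0.0892] [-1.1 -6.3  2.2]
[(0.58, [288.0, 198.0, 334.0, 240.0], [308.2, 221.1])]
```

drive_tool([
  {"hand": 1, "tx": 0, "ty": 0.005, "tz": 0.009, "turn": 0},
  {"hand": 1, "tx": 0, "ty": 0.014, "tz": 0.017, "turn": 0},
  {"hand": 1, "tx": 0, "ty": 0.023, "tz": 0.024, "turn": 0},
  {"hand": 1, "tx": 0, "ty": 0.033, "tz": 0.029, "turn": 0},
  {"hand": 1, "tx": 0, "ty": 0.043, "tz": 0.034, "turn": 0},
  {"hand": 1, "tx": 0, "ty": 0.054, "tz": 0.038, "turn": 0},
  {"hand": 1, "tx": 0, "ty": 0.054, "tz": 0.038, "turn": 0},
])

```text
time_s: 16.5
tcp_pos: [0.5033, -0.1474, 0.111]
eef_rot: [-180.0, 0.0, -88.4]
contact_force: [-0.1, -1.2, -1.0]
gripper_width: 0.0169
gripper_force: 60.0
```

```bash
python3 theta.py
```

```text
theta [(0.73, 74), (0.73, 72), (0.69, 78), (0.69, 76)] green px near 202 16.55 [ 0.5032 -0.1477  0.1107] [-1.  -1.  -0.4]
[(0.97, [287.0, 201.0, 327.0, 244.0], [305.3, 222.0])]
```

drive_tool([
  {"hand": 1, "tx": 0, "ty": 0.012, "tz": 0.002, "turn": 0},
  {"hand": 1, "tx": 0, "ty": 0.024, "tz": 0.003, "turn": 0},
  {"hand": 1, "tx": 0, "ty": 0.034, "tz": 0.004, "turn": 0},
  {"hand": 1, "tx": 0, "ty": 0.044, "tz": 0.006, "turn": 0},
  {"hand": 1, "tx": 0, "ty": 0.053, "tz": 0.008, "turn": 0},
  {"hand": 1, "tx": 0, "ty": 0.062, "tz": 0.009, "turn": 0},
  {"hand": 1, "tx": 0, "ty": 0.07, "tz": 0.009, "turn": 0},
  {"hand": 1, "tx": 0, "ty": 0.07, "tz": 0.009, "turn": 0},
  {"hand": 1, "tx": 0, "ty": 0.07, "tz": 0.009, "turn": 0},
])

```text
time_s: 17.5
tcp_pos: [0.503, -0.1063, 0.1159]
eef_rot: [180.0, -0.0, -88.4]
contact_force: [0.5, 0.3, -2.7]
gripper_width: 0.0173
gripper_force: 60.0
```

```bash
cat > up.py <<'E'
from h import *
# face-up board: overlay of green in both cameras
for n in("side","top"):
    c=cap(n);o=ortho(c,.017,.40,.60,-.15,.2);H,S,V=cv2.split(cv2.cvtColor(o,cv2.COLOR_RGB2HSV))
    g=((H>38)&(H<92)&(S>90)).astype(np.uint8);g=cv2.morphologyEx(g,cv2.MORPH_OPEN,np.ones((5,5)));g=cv2.morphologyEx(g,cv2.MORPH_CLOSE,np.ones((25,25)))
    q=cv2.findContours(g,0,2)[0]
    for k in sorted(q,key=cv2.contourArea)[::-1][:2]:
        (u,v),w,a=cv2.minAreaRect(k);B=cv2.boxPoints(((u,v),w,a));print(n,"area",cv2.contourArea(k),"ctr x %.4f y %.4f"%(.6-v/1e3,.2-u/1e3),np.round(w),round(a,1),[(round(float(.6-b[1]/1e3),3),round(float(.2-b[0]/1e3),3)) for b in B])
s=r.get_state();print(s["time_s"],s["tcp_pos"].round(4),s["contact_force"].round(1))
E
python3 theta.py; python3 up.py
```

```text
theta [(0.2, 44), (0.2, 38), (0.19, 58), (0.19, 56)] green px near 966 17.55 [ 0.503  -0.1064  0.1159] [-0.   0.  -1.5]
[(0.65, [274.0, 222.0, 326.0, 262.0], [297.9, 243.1])]
side area 10731.0 ctr x 0.5005 y 0.0358 [110. 101.] 88.4 [(0.554, 0.088), (0.557, -0.013), (0.447, -0.016), (0.444, 0.085)]
17.7 [ 0.503  -0.1066  0.116 ] [-0.4 -0.7 -2.3]
```

The board lies face up on the plate: green in view, 110x101 mm, y from -0.014 to 0.087. I'll back off, lower the tip just above the board's surface, and push on the rear terminal bar.

drive_tool([
  {"hand": 1, "tx": 0, "ty": -0.05, "tz": 0, "turn": 0},
  {"hand": 1, "tx": 0, "ty": -0.1, "tz": 0, "turn": 0},
  {"hand": 1, "tx": 0, "ty": -0.1, "tz": -0.05, "turn": 0},
  {"hand": 1, "tx": 0, "ty": -0.1, "tz": -0.09, "turn": 0},
  {"hand": 1, "tx": 0, "ty": -0.1, "tz": -0.102, "turn": 0},
  {"hand": 1, "tx": 0, "ty": -0.1, "tz": -0.102, "turn": 0},
  {"hand": 1, "tx": 0, "ty": -0.1, "tz": -0.102, "turn": 0},
])

```text
time_s: 18.4
tcp_pos: [0.5038, -0.1664, 0.0557]
eef_rot: [-179.9, -0.0, -88.4]
contact_force: [0.1, 0.5, -2.1]
gripper_width: 0.0171
gripper_force: 60.0
```

```bash
python3 up.py; python3 pitch.py
```

```text
side area 10706.0 ctr x 0.5006 y 0.0358 [110. 101.] 88.6 [(0.554, 0.087), (0.557, -0.013), (0.447, -0.016), (0.445, 0.085)]
18.5 [ 0.504  -0.1663  0.0561] [-0.4  1.2 -1.9]
yaw 91.61696582025833 best [(np.float64(0.88), np.float64(-5.0), 0.004), (np.float64(0.85), np.float64(-6.0), 0.004), (np.float64(0.85), np.float64(-7.0), 0.004), (np.float64(0.84), np.float64(-4.0), 0.004), (np.float64(0.83), np.float64(0.0), 0)] [ 0.504  -0.1663  0.0561] [-0.1  0.1 -2. ]
```

drive_tool([
  {"hand": 1, "tx": 0, "ty": 0.02, "tz": -0.003, "turn": 0},
  {"hand": 1, "tx": 0, "ty": 0.045, "tz": -0.003, "turn": 0},
  {"hand": 1, "tx": 0, "ty": 0.065, "tz": -0.003, "turn": 0},
  {"hand": 1, "tx": 0, "ty": 0.085, "tz": -0.003, "turn": 0},
  {"hand": 1, "tx": 0, "ty": 0.1, "tz": -0.003, "turn": 0},
  {"hand": 1, "tx": 0, "ty": 0.115, "tz": -0.003, "turn": 0},
  {"hand": 1, "tx": 0, "ty": 0.13, "tz": -0.003, "turn": 0},
  {"hand": 1, "tx": 0, "ty": 0.142, "tz": -0.003, "turn": 0},
  {"hand": 1, "tx": 0, "ty": 0.142, "tz": -0.003, "turn": 0},
])

```text
time_s: 19.45
tcp_pos: [0.5033, -0.0838, 0.0546]
eef_rot: [180.0, -0.3, -88.3]
contact_force: [0.0, -21.8, 8.4]
gripper_width: 0.017
gripper_force: 60.0
```

```bash
python3 up.py
```

```text
side area 5913.0 ctr x 0.4999 y 0.0698 [109.  57.] 88.8 [(0.554, 0.099), (0.555, 0.043), (0.446, 0.04), (0.445, 0.097)]
top area 126.0 ctr x 0.5425 y 0.1270 [ 7. 20.] 90.0 [(0.546, 0.137), (0.546, 0.117), (0.539, 0.117), (0.539, 0.137)]
19.55 [ 0.503  -0.084   0.0544] [ -0.  -20.5   8.8]
```

The board stopped against the block at about 21 N. I'll back off, then look with the arm out of the way.

drive_tool([
  {"hand": 1, "tx": 0, "ty": -0.015, "tz": 0, "turn": 0},
  {"hand": 1, "tx": 0, "ty": -0.05, "tz": 0.005, "turn": 0},
  {"hand": 1, "tx": 0, "ty": -0.1, "tz": 0.03, "turn": 0},
  {"hand": 1, "tx": 0, "ty": -0.16, "tz": 0.05, "turn": 0},
  {"hand": 1, "tx": 0, "ty": -0.22, "tz": 0.05, "turn": 0},
  {"hand": 1, "tx": 0, "ty": -0.235, "tz": 0.05, "turn": 0},
  {"hand": 1, "tx": 0, "ty": -0.235, "tz": 0.05, "turn": 0},
])

```text
time_s: 20.25
tcp_pos: [0.5026, -0.2231, 0.0825]
eef_rot: [180.0, 0.0, -88.6]
contact_force: [0.3, -0.1, -1.8]
gripper_width: 0.017
gripper_force: 60.0
```

```bash
cat >> up.py <<'E'
c=cap("top");o=ortho(c,.017,.40,.60,.0,.25,1000)
H,S,V=cv2.split(cv2.cvtColor(o,cv2.COLOR_RGB2HSV))
for rr in(55,80,110,140): print("x %.3f"%(.6-rr/1e3)," ".join("%d:%d/%d/%d"%(250-k,H[rr,k],S[rr,k],V[rr,k]) for k in range(96,140,3)))
E
python3 up.py; python3 pitch.py
```

```text
side area 5963.0 ctr x 0.5000 y 0.0701 [110.  56.] 89.1 [(0.554, 0.099), (0.555, 0.043), (0.446, 0.041), (0.445, 0.097)]
top area 8919.0 ctr x 0.4979 y 0.0889 [107.  98.] 88.0 [(0.55, 0.14), (0.553, 0.042), (0.446, 0.038), (0.443, 0.136)]
20.35 [ 0.5027 -0.2217  0.0825] [ 0.   0.  -1.7]
x 0.545 154:12/116/75 151:12/114/74 148:11/117/72 145:13/112/66 142:20/104/59 139:36/88/58 136:49/95/67 133:54/101/73 130:54/103/74 127:55/101/73 124:54/103/74 121:54/103/72 118:52/106/70 115:50/101/68 112:49/97/66
x 0.520 154:12/119/75 151:11/116/75 148:12/119/71 145:14/120/66 142:19/104/59 139:33/87/56 136:46/102/65 133:52/110/72 130:53/108/73 127:54/106/72 124:54/110/72 121:53/100/69 118:46/75/65 115:33/39/65 112:23/30/69
x 0.490 154:13/119/73 151:12/119/73 148:12/115/71 145:13/116/66 142:17/112/59 139:30/93/55 136:46/108/64 133:52/108/71 130:54/108/73 127:54/110/72 124:53/110/72 121:53/109/70 118:51/91/67 115:44/51/65 112:26/26/68
x 0.460 154:11/119/73 151:11/121/74 148:11/120/72 145:12/120/68 142:15/115/62 139:23/105/56 136:43/100/61 133:52/107/69 130:53/111/71 127:53/113/72 124:54/113/72 121:54/109/70 118:50/94/68 115:47/52/69 112:30/21/73
yaw 91.62641096517517 best [(np.float64(0.87), np.float64(-3.0), 0), (np.float64(0.87), np.float64(-4.0), 0.004), (np.float64(0.86), np.float64(-5.0), 0.004), (np.float64(0.86), np.float64(-6.0), 0.004), (np.float64(0.86), np.float64(-2.0), 0)] [ 0.503  -0.2213  0.0828] [-0.5  0.1 -0.8]
```

The front edge meets the block evenly: green passes straight into brown at y≈0.140 in all rows, with no blue gap. Now I'll lay the lifter down with a light grip so it pivots onto heel and handle.

drive_tool([
  {"hand": 1, "tx": 0, "ty": 0, "tz": -0.04, "turn": 0},
  {"hand": 1, "tx": 0, "ty": 0, "tz": -0.065, "turn": 0},
  {"hand": 1, "tx": 0, "ty": 0, "tz": -0.07, "turn": 0},
  {"hand": 1, "tx": 0, "ty": 0, "tz": -0.07, "turn": 0},
])

```text
time_s: 20.85
tcp_pos: [0.5029, -0.2215, 0.0408]
eef_rot: [179.9, 0.0, -88.3]
contact_force: [0.2, 0.6, -1.8]
gripper_width: 0.0171
gripper_force: 60.0
```

drive_tool([
  {"hand": 1, "tx": 0, "ty": 0, "tz": 0, "turn": 0},
  {"hand": 1, "tx": 0, "ty": 0, "tz": -0.01, "turn": 0},
  {"hand": 1, "tx": 0, "ty": 0, "tz": -0.02, "turn": 0},
  {"hand": 1, "tx": 0, "ty": 0, "tz": -0.028, "turn": 0},
  {"hand": 1, "tx": 0, "ty": 0, "tz": -0.036, "turn": 0},
  {"hand": 1, "tx": 0, "ty": 0, "tz": -0.042, "turn": 0},
  {"hand": 1, "tx": 0, "ty": 0, "tz": -0.046, "turn": 0},
  {"hand": 1, "tx": 0, "ty": 0, "tz": -0.046, "turn": 0},
], grip_force=6)

```text
time_s: 21.65
tcp_pos: [0.5028, -0.2222, 0.013]
eef_rot: [180.0, 0.0, -88.4]
contact_force: [0.3, 0.3, -1.6]
gripper_width: 0.0183
gripper_force: 6.0
```

Now release it slowly, then rise.

drive_tool([
  {"hand": 0.7, "tx": 0, "ty": 0, "tz": 0, "turn": 0},
  {"hand": 0.5, "tx": 0, "ty": 0, "tz": 0, "turn": 0},
  {"hand": 0.3, "tx": 0, "ty": 0, "tz": 0, "turn": 0},
  {"hand": 0.2, "tx": 0, "ty": 0, "tz": 0, "turn": 0},
  {"hand": 0.2, "tx": 0, "ty": 0, "tz": 0, "turn": 0},
  {"hand": 0.2, "tx": 0, "ty": 0, "tz": 0, "turn": 0},
])

```text
time_s: 22.25
tcp_pos: [0.5031, -0.2222, 0.0135]
eef_rot: [-180.0, -0.0, -88.4]
contact_force: [0.2, -0.1, -0.2]
gripper_width: 0.0606
gripper_force: 0.0
```

drive_tool([
  {"hand": 0.2, "tx": 0, "ty": 0, "tz": 0.03, "turn": 0},
  {"hand": 0.2, "tx": 0, "ty": 0, "tz": 0.08, "turn": 0},
  {"hand": 0.2, "tx": 0, "ty": 0, "tz": 0.16, "turn": 0},
  {"hand": 0.2, "tx": 0, "ty": 0, "tz": 0.24, "turn": 0},
  {"hand": 0.2, "tx": 0, "ty": -0.06, "tz": 0.32, "turn": 0},
  {"hand": 0.2, "tx": -0.04, "ty": -0.14, "tz": 0.32, "turn": 0},
  {"hand": 0.2, "tx": -0.08, "ty": -0.22, "tz": 0.32, "turn": 0},
  {"hand": 0.2, "tx": -0.08, "ty": -0.22, "tz": 0.32, "turn": 0},
  {"hand": 0.2, "tx": -0.08, "ty": -0.22, "tz": 0.32, "turn": 0},
])

```text
time_s: 23.15
tcp_pos: [0.4538, -0.3558, 0.2053]
eef_rot: [180.0, 0.0, -88.6]
contact_force: [1.8, 0.6, -0.4]
gripper_width: 0.0702
gripper_force: 0.0
```

```bash
python3 up.py; python3 - <<'E'
from h import *
ims=[]
for n in("side","top"):
    c=cap(n);p=proj(c,[[.52,-.02,.01]])[0].astype(int);h=100 if n=="side" else 75
    ims.append(cv2.resize(c["frame"][p[1]-h:p[1]+h,p[0]-h:p[0]+h,::-1],(400,400),interpolation=cv2.INTER_CUBIC))
cv2.imwrite("pics/fin.png",np.hstack(ims))
E
```

```text
side area 5928.0 ctr x 0.5000 y 0.0699 [110.  56.] 89.1 [(0.554, 0.099), (0.555, 0.043), (0.446, 0.041), (0.445, 0.097)]
top area 4602.0 ctr x 0.4979 y 0.0906 [98. 94.] 88.6 [(0.546, 0.139), (0.548, 0.045), (0.45, 0.042), (0.448, 0.136)]
23.25 [ 0.4548 -0.3541  0.2051] [ 0.4  0.8 -0.3]
x 0.545 154:11/129/101 151:11/129/101 148:11/129/97 145:12/125/86 142:17/110/72 139:33/86/62 136:46/96/69 133:51/99/75 130:53/96/77 127:53/99/77 124:52/101/76 121:51/102/75 118:50/101/73 115:50/93/71 112:49/87/70
x 0.520 154:11/128/102 151:11/129/101 148:11/129/95 145:12/120/83 142:17/111/69 139:31/89/60 136:46/100/69 133:50/105/75 130:52/107/76 127:51/105/75 124:51/105/75 121:49/96/72 118:45/67/69 115:33/40/70 112:24/34/74
x 0.490 154:12/131/101 151:11/125/98 148:12/120/87 145:14/119/75 142:17/106/65 139:29/91/59 136:45/98/68 133:52/100/74 130:52/102/75 127:51/105/75 124:52/105/75 121:52/102/75 118:49/89/72 115:42/54/71 112:23/31/74
x 0.460 154:12/130/96 151:12/122/86 148:12/118/78 145:12/115/73 142:14/110/67 139:25/94/60 136:40/96/64 133:49/104/71 130:52/105/75 127:52/105/75 124:52/109/75 121:51/105/75 118:49/86/71 115:43/50/72 112:23/29/78
```

View pics/fin.png

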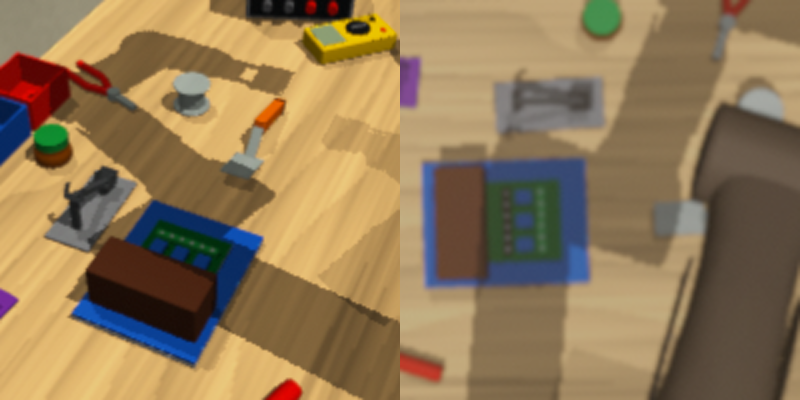

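The final view shows the board face up with its front edge against the block, and the lifter on the bench at side crop (255,145), clear of everything. The rest is empty, and the spool, meter, pliers and flux jar are where they were.

```bash
python3 -c "
from plant import r
print(r.close_job())"
```

```text
the job is handed in; nothing more can be done
None
```

I handed the job in at about 23 s: the board was tipped over with the lifter and lies face up on the plate, its front edge pushed flush to the block, and the lifter lies on the bench clear of everything; no verdict came back.

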